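Stack the headset spacers on the steerer tube

ROBOT

A 6-joint arm with a two-finger parallel gripper is mounted at the origin on the work surface. World frame = base frame: x ahead of the robot, y to its left, z up, the work surface at z = 0. Lengths are in m, angles in rad, forces in N, time in s.
With the tool pointing down it reaches from about 0.3 to 0.95 m from the base axis. Payload 3.1 kg.
Tool frame: the origin (TCP) lies at the centre of the arm's flange, where the gripper is bolted on; the fingertips stand 173 mm ahead of it and the grasp point (between the pads) lies ahead of it (manip.tcp_to_grasp is the z of the grasp point in the tool frame, in m); z points along the fingers, y is the line along which they close (so a half turn about z gives the same grasp; the last joint's range is limited). The gripper opens to 85 mm and grips with 20 to 120 N. Pads are 22 mm wide; open, the fingers measure 114 mm over their backs; the gripper's body (76 mm by 85 mm) begins 54 mm behind the grasp point. The pads swing forward as they close: fully open they stand 13 mm farther back than shut.
Start: joints at [1.231, 0.308, 1.634, -0, 1.2, -0.07], TCP at [0.167, 0.602, 0.405] pointing down, gripper open.
Joint ranges: [-3.06, 3.06], [-0.79, 1.96], [0.05, 2.63], [-1.19, 4.34], [0.05, 2.64], [-2.94, 2.94]. Speed limits (rad/s): [2.79, 2.79, 3.14, 3.14, 3.14, 3.14].

INTERFACE

Orientations are given as a rotation vector (axis times angle).
In Python, from rig import manip, optics, finder gives the robot as it stands. The module is installed in compiled form; this text tells all that it offers.
- The arm moves only by the tool servo_tool, never from a script. Its argument "series" is a list of rows, each a list of 5 numbers: the finger opening in m, from 0 to 0.0854, then the shift along the tool's x, y, z in m, then the turn about the tool's z in rad. In form: [[hand, tx, ty, tz, yaw], ...]. A call has exactly 5 rows; each row shifts and turns the commanded pose from where the row before left it, along the tool's axes as they then stand; what a row does not reach is not made up. A row lasts 1/12 s, in which the tool goes at most 41.7 mm and 7.16 degrees, less where a joint would pass 70% of its speed; a pose out of reach is approached as far as the arm can. A call with a gripper value outside its range is refused whole. The fingers move at their own pace and stop on an object; the grip force is fixed at half the most. Time passes only in rows, so rows that do not move let the fingers close, or fill a call up. It gives the time, the measured TCP pose, the force, the opening and the grip force at its end, in the units of the state.
- manip.get_state(): the state, without advancing time (a new reading comes with each control period).
- optics.grab_frame(name): name is "scene" or "side" or "wrist"; returns a dict with "frame" (420x560x3 uint8, blue, green, red), "z_map" (420x560 float32, m along the optical axis (not along the pixel's ray), 0 where there is no reading), "camera_matrix" (3x3 intrinsics, pixels), "D" ([k1, k2, p1, p2, k3] as OpenCV has them; the pictures are not rectified), "rvec" (rotation vector, rad) and "tvec" (3), from world to camera coordinates, as OpenCV has them; the wrist camera has in their place "T_tool_cam" (4x4, takes a point from camera to tool coordinates, whose origin is the TCP and whose axes are the flange's). Camera axes: x right, y down, z forward; pixel columns grow to the right and rows downward; lengths in m; the calibration is good to about 2 mm. A picture is of the moment at which its call begins: read the wrist's pose just before it.
- manip.sign_off(): hands the job in; it is judged then, once.
Trained networks look in a picture, given as the dict that the camera call returned (one of the last four; its "shot" number tells which), for a name from the list of things; names that differ only in an ending like _2 or _b are one class to them, and where a whole thing is asked for, a point or a joint stands for the part that bears it (a point fixed in the world has none). Each returns a list of dicts, best first, with "confidence" (0 to 1); they miss things now and then, are a little off and sometimes report something else, mostly with a low value. They report only what shows in the picture. A call takes as long as a camera call.
- finder.regions_of(thing, picture): "mask" (420x560 bool, what is visible of it) and "bbox" ([left, top, width, height] in pixels, round what is visible of it).
The state is a dict: "time_s": time; "qpos": joint angles; "joint_velocities": joint speeds; "joint_efforts": joint torques, N m; "tool_pos": TCP position; "tcp_rot": TCP orientation; "ft_force": force on the tool from outside, world axes, zero at the start; "torque": the same for the moment, N m; "grip_width": opening from 0.0 (shut) to 1.0 (fully open); "grip_force": force on a finger pad.
Only numpy, scipy, OpenCV 4.12 (cv2) and the standard library are available. Lean on these libraries where they do the work, as an engineer would, in place of code of your own. Each camera call takes 0.05 s, during which the arm holds its last target. There are 200 camera calls.

TASK

Take the long blue sleeve from the orange cradle and stand it on end on the bench, let go, then take it again from above and thread it onto the upright aluminium tube in the clamp until it sits on the clamp's collar. Then thread the red spacer and last the thin brass spacer on top of it, so the stack runs from longest at the bottom to thinnest at the top with every piece lying flat on the one below. Lower each piece all the way to its place before letting go rather than dropping it, and leave the jar, the tape measure and the screwdriver where they are.

Things in the scene. Friction and masses are not known exactly. Their poses are not given: they have to be found in the camera images.
- sleeve_center (a point): Long blue sleeve (tube): outer diameter 40 mm, bore 29 mm, length 44 mm, about 60 g; both ends alike. Point: its centre, half-way along; z is the axis of the tube. It starts loose in the orange cradle, axis sloping 30 degrees from level, its +z end the high end. Standing on end on the bench its centre is 22 mm up.
- mid_center (a point): Red spacer ring: outer diameter 40 mm, bore 29 mm, 16 mm thick, about 30 g, lying flat on the bench. Point: its centre, half-way up (8 mm above the bench at the start). z is its axis. Its place and that of the brass spacer are interchanged at random.
- thin_center (a point): Thin brass spacer ring: outer diameter 40 mm, bore 29 mm, 12 mm thick, about 20 g, lying flat on the bench. Point: its centre, half-way up (6 mm above the bench at the start). z is its axis.
- seat (a point): Fixed bench clamp with an upright aluminium tube. Point: on the tube's axis at the top of the clamp's grey collar (50 mm diameter), 32 mm above the bench, where the lowest piece rests; z is up along the tube. Seated, the centres lie above this point: sleeve 22 mm, red spacer 52 mm, brass spacer 66 mm.
- tube_top (a point): Centre of the upright tube's top end, 78 mm above the seat point (110 mm above the bench). Tube 25.4 mm in diameter; its topmost 8 mm taper to 16 mm diameter. The clamp's foot is round, 90 mm diameter, 12 mm high; a small clamping pin sticks out along +x to 57 mm from the axis at 22 mm height.
- cradle_mid (a point): Fixed orange cradle on a black foot (80 mm along x, 60 mm along y, 8 mm high). Point: centre of the sleeve as it lies there, 55 mm above the bench. +x is level, towards the sleeve's high end (its axis rises 30 degrees towards +x). It carries the sleeve from beneath on a V at most 34 mm wide with a 22 mm wide stop at the low end, so fingers can pass down both sides.
- jar: Bystander: white and blue grease jar, 66 mm diameter, 70 mm high; origin at the centre of its underside. Not to be moved.
- tape: Bystander: blue tape measure, 66 mm (x) by 32 mm (y) by 58 mm high; origin at the centre of its underside. Not to be moved.
- driver: Bystander: screwdriver lying on the bench along its own x, 200 mm long, blue handle (26 mm thick) to -x; origin under its middle. Not to be moved.

How it is judged:
On the way, in this order (a step that is already met when the one before it is completed fails the run):
1. the blue sleeve stands upright on the bench, let go (angle between the z axis of sleeve_center and the z axis of seat, either way round below 0.08 rad and height (world z) of sleeve_center between 0.018 and 0.026 m and contact force between the fingers and sleeve below 0.2 N and linear speed of sleeve below 0.02 m/s), for 0.2 s.
2. the long blue sleeve is seated on the tube, let go (horizontal distance between sleeve_center and seat below 0.004 m and z of sleeve_center in the frame of seat between 0.019 and 0.025 m and angle between the z axis of sleeve_center and the z axis of seat, either way round below 0.08 rad and contact force between the fingers and sleeve below 0.2 N and linear speed of sleeve below 0.02 m/s), for 0.2 s.
3. the red spacer is seated on the tube, let go (horizontal distance between mid_center and seat below 0.004 m and z of mid_center in the frame of seat between 0.049 and 0.055 m and angle between the z axis of mid_center and the z axis of seat, either way round below 0.08 rad and contact force between the fingers and mid below 0.2 N and linear speed of mid below 0.02 m/s), for 0.2 s.
4. the thin brass spacer is seated on the tube, let go (horizontal distance between thin_center and seat below 0.004 m and z of thin_center in the frame of seat between 0.063 and 0.069 m and angle between the z axis of thin_center and the z axis of seat, either way round below 0.08 rad and contact force between the fingers and thin below 0.2 N and linear speed of thin below 0.02 m/s), for 0.2 s.
At the end, for the whole second after the job is handed in: All three pieces are on the tube, released and at rest: the blue sleeve on the collar, the red spacer on it and the brass spacer on top; each centre within 3 mm of its seated height and 4 mm of the tube's axis, each lying flat within 0.08 rad (all of step 2 and all of step 3 and all of step 4); the robot touches nothing.
It fails at once if the jar is moved by more than 15 mm (distance of jar from where it was at the start of the episode above 0.015 m).
It fails at once if the tape measure is moved by more than 15 mm (distance of tape from where it was at the start of the episode above 0.015 m).
It fails at once if the screwdriver is moved by more than 15 mm (distance of driver from where it was at the start of the episode above 0.015 m).
It fails at once if a sleeve or spacer is dropped (falls free of the fingers faster than 0.7 m/s, about 25 mm) ((contact force between the fingers and sleeve below 0.1 N and linear speed of sleeve above 0.7 m/s) or (contact force between the fingers and mid below 0.1 N and linear speed of mid above 0.7 m/s) or (contact force between the fingers and thin below 0.1 N and linear speed of thin above 0.7 m/s)).
It also fails if it takes over 72 s, if anything falls off the work surface, if the arm or the gripper's body presses on something with over 40 N, if the wrist force passes 120 N, or if a joint passes its speed limit or range.

## Working session

There is one attempt and no reset: what is moved stays moved. The work goes in short steps, Python scripts to look and compute and a tool call to move; the robot and the scene stay as the last step left them, time stands still between calls to the robot, and variables do not carry over. Pictures are saved under pics/ and viewed, at most 10 in all, crops included, and the job is handed in when it is done.

Besides the shell and the picture viewer there is one more tool, called after "Emit:" as name(argument=value, ...), one argument or row to a line, values as JSON. servo_tool: Moves the arm, as the interface text tells. Its arguments: {"type":"object","properties":{"series":{"type":"array","items":{"type":"array","items":{"type":"number"}}}},"required":["series"]}

```bash
mkdir -p pics; cat > h.py <<'E'
import numpy as np, cv2
from scipy.spatial.transform import Rotation as R
from rig import manip, optics, finder
def grab(n):
    s=manip.get_state(); f=optics.grab_frame(n)
    if n=="wrist":
        T=np.eye(4); T[:3,:3]=R.from_rotvec(s['tcp_rot']).as_matrix(); T[:3,3]=s['tool_pos']
        f['M']=T@np.array(f['T_tool_cam'])
    else:
        M=np.eye(4); M[:3,:3]=R.from_rotvec(np.ravel(f['rvec'])).as_matrix(); M[:3,3]=np.ravel(f['tvec'])
        f['M']=np.linalg.inv(M)
    return f
def cloud(f,mask):
    v,u=np.nonzero(mask&(f['z_map']>0)); z=f['z_map'][v,u]
    p=cv2.undistortPoints(np.stack([u,v],1).astype(np.float64)[:,None],np.array(f['camera_matrix']),np.array(f['D']))[:,0]
    P=np.c_[p*z[:,None],z]
    return P@f['M'][:3,:3].T+f['M'][:3,3]
def find(f,n,minc=0.0):
    r=finder.regions_of(n,f)
    return (r[0]['confidence'],r[0]['mask'],r[0]['bbox']) if r else None
def circ(P):  # horizontal circle centre fit
    A=np.c_[2*P[:,:2],np.ones(len(P))]; b=(P[:,:2]**2).sum(1); c=np.linalg.lstsq(A,b,rcond=None)[0]
    return c[:2],np.sqrt(c[2]+c[:2]@c[:2])
def st():
    s=manip.get_state(); T=R.from_rotvec(s['tcp_rot']).as_matrix()
    print('t',round(s['time_s'],2),'pos',np.round(s['tool_pos'],4),'x',np.round(T[:,0],3),'z',np.round(T[:,2],3),'F',np.round(s['ft_force'],1),'w',round(s['grip_width'],3),'gf',np.round(s['grip_force'],1)); return s,T
E
python3 - <<'E'
from h import *
st(); print(manip.tcp_to_grasp)
for n in ['scene','side','wrist']:
    f=grab(n); cv2.imwrite(f'pics/{n}0.png',f['frame'])
    print(n,'cam at',np.round(f['M'][:3,3],3))
    for t in ['sleeve_center','mid_center','thin_center','seat','cradle_mid','jar','tape','driver']:
        r=find(f,t)
        if r:
            P=cloud(f,r[1])
            if len(P)>5: print(t,round(r[0],2),r[2],len(P),np.round(np.median(P,0),3),np.round(np.percentile(P,2,0),3),np.round(np.percentile(P,98,0),3))
E
```

```text
t 0.0 pos [0.1665 0.602  0.4035] x [-0.964  0.267  0.   ] z [-0.001 -0.002 -1.   ] F [ 0.4 -0.4  0.5] w 1.0 gf 0.0
0.1547
scene cam at [1.113 0.051 1.031]
sleeve_center 0.87 [386.4, 239.3, 24.6, 23.0] 391 [0.603 0.198 0.065] [0.58  0.175 0.046] [0.617 0.225 0.082]
mid_center 0.64 [182.1, 192.7, 13.3, 13.8] 134 [ 0.572 -0.325  0.012] [ 0.554 -0.341  0.001] [ 0.589 -0.306  0.019]
thin_center 0.65 [238.6, 189.0, 17.5, 17.0] 185 [ 0.522 -0.181  0.008] [ 0.495 -0.2   -0.001] [ 0.541 -0.161  0.014]
seat 0.71 [297.0, 197.9, 40.0, 40.5] 1093 [ 0.559 -0.001  0.015] [ 0.514 -0.043  0.004] [0.591 0.038 0.11 ]
cradle_mid 0.76 [373.6, 240.9, 38.8, 33.7] 549 [0.61  0.191 0.008] [0.574 0.162 0.002] [0.627 0.238 0.051]
jar 0.7 [225.1, 256.7, 29.9, 38.0] 860 [ 0.746 -0.132  0.068] [ 0.712 -0.162  0.01 ] [ 0.767 -0.105  0.073]
driver 0.7 [164.0, 119.2, 22.5, 34.8] 266 [ 0.39  -0.424  0.022] [ 0.336 -0.437  0.009] [ 0.451 -0.413  0.028]
side cam at [ 0.424 -0.886  0.562]
sleeve_center 0.55 [251.5, 182.7, 22.3, 16.8] 226 [0.603 0.185 0.007] [0.577 0.158 0.001] [0.627 0.237 0.048]
mid_center 0.72 [283.5, 315.6, 20.3, 16.1] 313 [ 0.57  -0.331  0.011] [ 0.552 -0.344  0.001] [ 0.588 -0.308  0.017]
thin_center 0.78 [245.3, 270.0, 20.2, 16.1] 201 [ 0.523 -0.18   0.008] [ 0.504 -0.199 -0.001] [ 0.54  -0.16   0.012]
seat 0.56 [238.3, 191.3, 35.9, 50.4] 1001 [ 0.548 -0.015  0.023] [ 0.512 -0.047  0.002] [0.589 0.028 0.108]
cradle_mid 0.75 [249.7, 183.0, 25.5, 17.8] 313 [0.602 0.184 0.007] [ 0.561  0.002 -0.001] [0.63  0.261 0.105]
jar 0.91 [335.3, 227.9, 26.0, 37.6] 1050 [ 0.729 -0.158  0.044] [ 0.705 -0.171  0.003] [ 0.763 -0.116  0.07 ]
tape 0.7 [308.9, 183.0, 26.0, 24.2] 563 [0.743 0.099 0.034] [0.714 0.09  0.   ] [0.775 0.124 0.058]
driver 0.88 [155.1, 370.3, 130.5, 23.1] 1379 [ 0.389 -0.436  0.02 ] [ 0.332 -0.443  0.006] [ 0.52  -0.42   0.026]
wrist cam at [0.094 0.622 0.375]
```

```bash
python3 -c "
import cv2
a=cv2.imread('pics/scene0.png')[110:310,150:430];cv2.imwrite('pics/s_crop.png',cv2.resize(a,None,fx=2.8,fy=2.8,interpolation=cv2.INTER_CUBIC))"
```

```text
(no output)
```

View pics/s_crop.png

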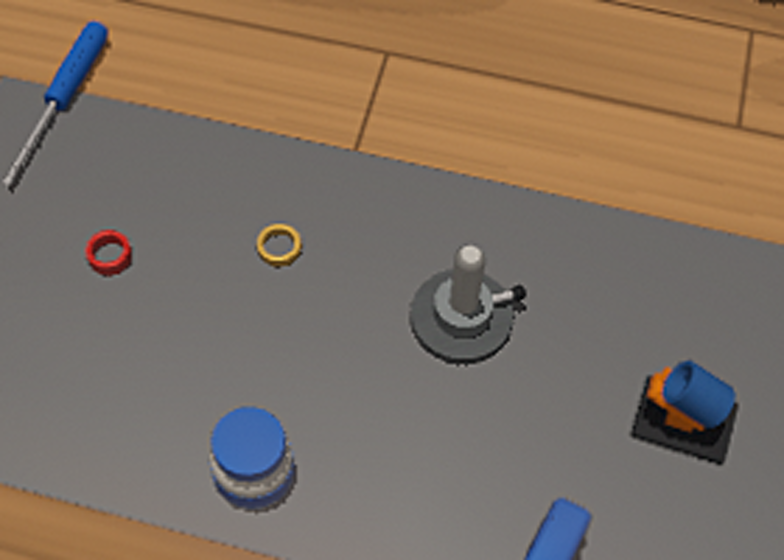

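Emit:
servo_tool(
  series=[
    [0.0854,-0.035,-0.018,0,0],
    [0.0854,-0.035,-0.018,0,0],
    [0.0854,-0.035,-0.018,0,0],
    [0.0854,-0.035,-0.018,0,0],
    [0.0854,-0.035,-0.018,0,0],
  ],
)

```text
time_s: 1.77
tool_pos: [0.3122, 0.4677, 0.4048]
tcp_rot: [0.421, 3.113, 0.001]
ft_force: [1.1, 0.4, -0.9]
grip_width: 0.995
grip_force: 0.0
```

Emit:
servo_tool(
  series=[
    [0.0854,-0.035,-0.018,0,0],
    [0.0854,-0.035,-0.018,0,0],
    [0.0854,-0.035,-0.018,0,0],
    [0.0854,-0.035,-0.018,0,0],
    [0.0854,-0.035,-0.018,0,0],
  ],
)

```text
time_s: 2.18
tool_pos: [0.4571, 0.3341, 0.405]
tcp_rot: [0.422, 3.113, 0.001]
ft_force: [0.4, 0.6, -0.4]
grip_width: 0.999
grip_force: 0.0
```

Emit:
servo_tool(
  series=[
    [0.0854,-0.035,-0.018,0,0],
    [0.0854,-0.035,-0.018,0,0],
    [0.0854,-0.035,-0.018,0,0],
    [0.0854,-0.035,-0.018,0,0],
    [0.0854,0,0,0,0],
  ],
)

```text
time_s: 2.6
tool_pos: [0.5762, 0.2241, 0.4051]
tcp_rot: [0.431, 3.107, -0.003]
ft_force: [-0.5, -0.1, 0.4]
grip_width: 1.002
grip_force: 0.0
```

The overview shows the cradle with the blue sleeve (crop ≈ 695,395), the clamp (465,310; pin to the right), red ring (108,252), brass ring (279,245), jar (250,455), tape (560,530), screwdriver top left. The three bystanders lie away from the working spots.

```bash
python3 - <<'E'
from h import *
s,T=st()
f=grab('wrist'); print(np.round(f['T_tool_cam'],3))
for t in ['sleeve_center','cradle_mid']:
    r=find(f,t)
    if r:
        P=cloud(f,r[1]); print(t,r[0],r[2],len(P),np.round(np.percentile(P,2,0),3),np.round(np.percentile(P,98,0),3))
        np.save(t+'.npy',P)
        if t[0]=='s':
            # PCA on outer top surface
            from scipy.optimize import least_squares
            P=P[P[:,2]>0.03]
            for psi0 in np.arange(-3,3.2,1.0):
                def res(q):
                    a=np.array([np.cos(q[2])*np.cos(np.pi/6),np.sin(q[2])*np.cos(np.pi/6),.5])
                    d=P-np.array([q[0],q[1],.055]); sa=d@a
                    rad=np.linalg.norm(d-np.outer(sa,a),axis=1)
                    return np.minimum(np.abs(rad-.020),np.abs(rad-.0145))+np.maximum(np.abs(sa)-.022,0)
                o=least_squares(res,[*P[:,:2].mean(0),psi0],loss='soft_l1',f_scale=.002)
                print(psi0,np.round(o.x,4),o.cost*1e3)
cv2.imwrite('pics/w1.png',f['frame'])
E
```

```text
t 2.6 pos [0.5762 0.2241 0.4051] x [-0.962  0.272 -0.005] z [ 0.005 -0.002 -1.   ] F [-0.5 -0.1  0.4] w 1.002 gf 0.0
[[ 0.    -0.956 -0.292  0.075]
 [ 1.     0.     0.    -0.   ]
 [-0.    -0.292  0.956  0.03 ]
 [ 0.     0.     0.     1.   ]]
sleeve_center 0.73 [239.2, 187.1, 51.7, 46.6] 1744 [0.577 0.175 0.051] [0.613 0.226 0.082]
-3.0 [ 0.5991  0.1983 -3.5691] 6.497271473666843
-2.0 [ 0.5975  0.2002 -1.6516] 0.4881496273090237
-1.0 [ 0.5975  0.2002 -1.6516] 0.48814962731089523
0.0 [0.5939 0.1987 0.1951] 5.492500341514835
1.0 [0.5939 0.1987 0.1971] 5.4925131561152085
2.0 [0.5991 0.1982 2.7066] 6.498242605719053
3.0 [0.5992 0.1984 2.7352] 6.505513462315736
cradle_mid 0.6 [230.4, 168.8, 71.8, 59.8] 1844 [0.566 0.162 0.001] [0.625 0.239 0.054]
```

View pics/w1.png

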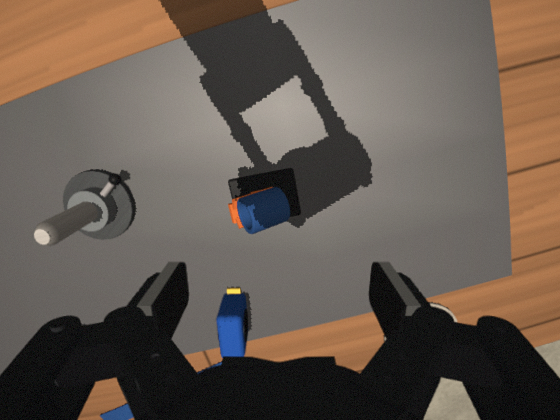

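Emit:
servo_tool(
  series=[
    [0.0854,-0.0265,-0.0137,0,0],
    [0.0854,0,0,0.01,0.12],
    [0.0854,0,0,0.01,0.12],
    [0.0854,0,0,0.01,0.12],
    [0.0854,0,0,0.01,0.12],
  ],
)

```text
time_s: 3.17
tool_pos: [0.5923, 0.2102, 0.3643]
tcp_rot: [-1.156, -2.921, -0.0]
ft_force: [0.7, -0.2, -1.2]
grip_width: 1.001
grip_force: 0.0
```

Emit:
servo_tool(
  series=[
    [0.0854,0,0,0.01,0.12],
    [0.0854,0,0,0.01,0.12],
    [0.0854,0,0,0.01,0.12],
    [0.0854,0,0,0.01,0.12],
    [0.0854,0,0,0.01,0.12],
  ],
)

```text
time_s: 3.58
tool_pos: [0.5922, 0.2105, 0.3143]
tcp_rot: [-1.967, -2.449, 0.0]
ft_force: [0.2, -0.4, 0.1]
grip_width: 0.998
grip_force: 0.0
```

Emit:
servo_tool(
  series=[
    [0.0854,0,0,0.01,0.12],
    [0.0854,0,0,0.01,0.12],
    [0.0854,0,0,0,0.056],
    [0.0854,0,0,0,0],
    [0.0854,0,0,0,0],
  ],
)

```text
time_s: 4.0
tool_pos: [0.5927, 0.2101, 0.2948]
tcp_rot: [-2.299, -2.141, 0.0]
ft_force: [0.2, 0.4, 0.8]
grip_width: 1.005
grip_force: 0.0
```

```bash
cat >> h.py <<'E'
from scipy.optimize import least_squares
def sleeve(f,r,q0,tilt=None):
    """fit cylinder: q=[x,y,z,psi,theta]"""
    P=cloud(f,cv2.erode(r[1].astype(np.uint8),np.ones((3,3)))>0)
    def res(q):
        a=np.array([np.cos(q[3])*np.cos(q[4]),np.sin(q[3])*np.cos(q[4]),np.sin(q[4])])
        d=P-q[:3]; sa=d@a; rad=np.linalg.norm(d-np.outer(sa,a),axis=1)
        dr=np.minimum(np.abs(rad-.020),np.abs(rad-.0145)); e=np.abs(sa)-.022
        inr=np.maximum(np.maximum(rad-.020,.0145-rad),0)
        return np.minimum(np.hypot(dr,np.maximum(e,0)),np.hypot(e,inr))
    o=least_squares(res,q0,loss='soft_l1',f_scale=.002,x_scale=[.01,.01,.01,.3,.3])
    return o.x,np.sqrt(np.mean(res(o.x)**2)),len(P)
E
python3 - <<'E'
from h import *
s,T=st(); print(np.round(s['qpos'],2))
f=grab('wrist'); r=find(f,'sleeve_center'); print(r[0],r[2])
q,c,n=sleeve(f,r,[.5975,.2,.055,-1.65,.52]); print(np.round(q,4),c,n)
x,y=T[:,0],T[:,1]; g=s['tool_pos']+.1547*T[:,2]
h=np.array([np.cos(q[3]),np.sin(q[3]),0]); tgt=q[:3]-.004*(h*.866+[0,0,.5]); print('shift',np.round((tgt-g)@T,4),'yawerr',np.degrees(np.arctan2(x[0]*h[1]-x[1]*h[0],x@h)))
f2=grab('scene'); r=find(f2,'sleeve_center')
if r: print(r[0],r[2],[np.round(k,4) for k in sleeve(f2,r,[.5975,.2,.055,-1.65,.52])])
E
```

```text
t 4.0 pos [0.5927 0.2101 0.2948] x [0.071 0.997 0.   ] z [-0.  0. -1.] F [0.2 0.4 0.8] w 1.005 gf 0.0
[0.27 0.43 1.7  0.   1.01 0.34]
0.65 [259.2, 197.6, 56.1, 69.7]
[ 0.5975  0.2001  0.0552 -1.6577  0.5231] 0.0005523107419160342 3484
shift [-0.0062  0.0057  0.0868] yawerr 179.10210909936217
0.84 [385.0, 242.3, 25.0, 20.5] [array([ 0.5961,  0.1987,  0.055 , -1.6696,  0.5398]), np.float64(0.0014), np.int64(264)]
```

Emit:
servo_tool(
  series=[
    [0.0854,-0.0062,0.0057,0.01,0.016],
    [0.0854,0,0,0.025,0],
    [0.0854,0,0,0.025,0],
    [0.0854,0,0,0.018,0],
    [0.0854,0,0,0.01,0],
  ],
)

```text
time_s: 4.62
tool_pos: [0.5977, 0.201, 0.2033]
tcp_rot: [-2.32, -2.116, 0.007]
ft_force: [-0.2, 0.3, -0.8]
grip_width: 1.001
grip_force: 0.0
```

Emit:
servo_tool(
  series=[
    [0.06,0,0,0,0],
    [0.045,0,0,0,0],
    [0.03,0,0,0,0],
    [0.03,0,0,0,0],
    [0.03,0,0,0,0],
  ],
)

```text
time_s: 5.03
tool_pos: [0.5989, 0.2026, 0.2089]
tcp_rot: [-2.32, -2.117, -0.001]
ft_force: [-3.8, 0.7, 5.1]
grip_width: 0.451
grip_force: 61.2
```

Emit:
servo_tool(
  series=[
    [0.03,0,0,0,0],
    [0.03,0,0,0,0],
    [0.03,0,0,0,0],
    [0.03,0,0,-0.01,0],
    [0.03,0,0,-0.01,0],
  ],
)

```text
time_s: 5.45
tool_pos: [0.599, 0.2021, 0.2278]
tcp_rot: [2.319, 2.118, 0.001]
ft_force: [0.2, 0.3, -0.6]
grip_width: 0.454
grip_force: 60.7
```

```bash
python3 - <<'E'
from h import *
s,T=st()
f=grab('wrist'); r=find(f,'sleeve_center'); print(r and (r[0],r[2]))
if r: print([np.round(k,4) for k in sleeve(f,r,[.5975,.2,.075,-1.65,.52])])
cv2.imwrite('pics/w2.png',f['frame'])
E
```

```text
t 5.45 pos [0.599  0.2021 0.2278] x [0.091 0.996 0.   ] z [ 0.001 -0.    -1.   ] F [ 0.2  0.3 -0.6] w 0.454 gf 60.7
(0.73, [231.7, 239.0, 91.6, 112.3])
[array([ 0.5986,  0.2004,  0.0739, -1.6667,  0.5261]), np.float64(0.0005), np.int64(9320)]
```

View pics/w2.png

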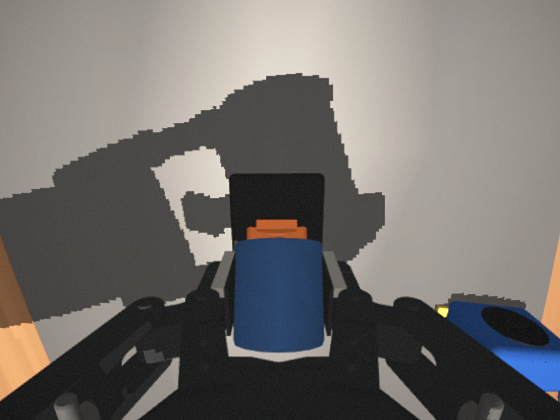

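Emit:
servo_tool(
  series=[
    [0.03,0,0,-0.03,0],
    [0.03,0,0,-0.03,0],
    [0.03,0,-0.02,0,0],
    [0.03,-0.003,-0.03,0,0],
    [0.03,-0.003,-0.03,0,0],
  ],
)

```text
time_s: 5.97
tool_pos: [0.519, 0.2033, 0.2884]
tcp_rot: [2.319, 2.116, 0.006]
ft_force: [-0.5, -0.3, -0.8]
grip_width: 0.45
grip_force: 60.7
```

Emit:
servo_tool(
  series=[
    [0.03,-0.003,-0.03,0,0],
    [0.03,-0.003,-0.028,0.01,0],
    [0.03,0,0,0.03,0],
    [0.03,0,0,0.03,0],
    [0.03,0,0,0.025,0],
  ],
)

```text
time_s: 6.38
tool_pos: [0.4601, 0.2027, 0.1915]
tcp_rot: [2.319, 2.118, 0.004]
ft_force: [-0.6, 0.0, -0.8]
grip_width: 0.452
grip_force: 60.7
```

```bash
python3 - <<'E'
from h import *
s,T=st()
f=grab('wrist'); r=find(f,'sleeve_center'); print(r and (r[0],r[2]))
if r: print([np.round(k,4) for k in sleeve(f,r,[.46,.2,.04,-1.65,.52])])
E
```

```text
t 6.38 pos [0.4601 0.2027 0.1915] x [0.09  0.996 0.001] z [ 0.002  0.001 -1.   ] F [-0.6  0.  -0.8] w 0.452 gf 60.7
(0.72, [234.3, 239.3, 87.7, 117.3])
[array([ 0.4597,  0.1993,  0.0387, -1.6688,  0.524 ]), np.float64(0.0005), np.int64(9423)]
```

Emit:
servo_tool(
  series=[
    [0.03,0,0,0.005,0],
    [0.03,0,0,0.004,0],
    [0.03,0,0,0.003,0],
    [0.03,0,0,0,0],
    [0.03,0,0,0,0],
  ],
)

```text
time_s: 6.9
tool_pos: [0.4616, 0.203, 0.1813]
tcp_rot: [2.319, 2.117, 0.005]
ft_force: [-0.8, 0.2, 3.8]
grip_width: 0.45
grip_force: 61.1
```

Emit:
servo_tool(
  series=[
    [0.03,0.002,0,0,0],
    [0.03,0.002,0,0,0],
    [0.03,0.002,0,0,0],
    [0.03,0.002,0,0,0],
    [0.03,0.002,0,0,0],
  ],
)

```text
time_s: 7.32
tool_pos: [0.4621, 0.2121, 0.1812]
tcp_rot: [2.317, 2.118, 0.0]
ft_force: [-0.8, -4.3, 8.1]
grip_width: 0.447
grip_force: 61.6
```

```bash
python3 - <<'E'
from h import *
s,T=st()
f=grab('wrist'); r=find(f,'sleeve_center'); print(r and (r[0],r[2]))
if r: print([np.round(k,4) for k in sleeve(f,r,[.46,.2,.03,-1.65,.6])])
E
```

```text
t 7.32 pos [0.4621 0.2121 0.1812] x [ 0.09   0.996 -0.001] z [ 0.002 -0.001 -1.   ] F [-0.8 -4.3  8.1] w 0.447 gf 61.6
(0.7, [232.0, 239.1, 89.2, 114.8])
[array([ 0.4635,  0.2104,  0.034 , -1.6693,  0.5338]), np.float64(0.0012), np.int64(9489)]
```

```bash
python3 - <<'E'
from h import *
s,T=st()
f=grab('wrist'); r=find(f,'sleeve_center')
for th in (.4,.8,1.1,1.4):
  for z in (.026,.034): print(th,z,[np.round(k,4) for k in sleeve(f,r,[.4625,.21,z,-1.66,th])])
f2=grab('scene'); r2=find(f2,'sleeve_center')
if r2:
  for th in (.5,1): print(r2[0],[np.round(k,4) for k in sleeve(f2,r2,[.4625,.21,.03,-1.66,th])])
a=cv2.resize(f['frame'][200:400,180:380],None,fx=2.5,fy=2.5); x,y,w,h=[int(k) for k in r2[2]] if r2 else (340,180,40,40)
b=cv2.resize(f2['frame'][y-20:y+60,x-30:x+70],(500,400),interpolation=cv2.INTER_CUBIC)
c=np.zeros((500,800,3),np.uint8); c[:,:400]=a[:,50:450]; c[:400,400:]=b[:,50:450]; cv2.imwrite('pics/c3.png',c)
E
```

```text
t 7.42 pos [0.4621 0.2127 0.1812] x [0.09  0.996 0.   ] z [ 0.002  0.    -1.   ] F [-1.5 -2.6  7.3] w 0.452 gf 61.5
0.4 0.026 [array([ 0.4619,  0.211 ,  0.0274, -1.6657,  0.5264]), np.float64(0.0005), np.int64(9449)]
0.4 0.034 [array([ 0.4636,  0.2113,  0.034 , -1.6634,  0.5284]), np.float64(0.0012), np.int64(9449)]
0.8 0.026 [array([ 0.4619,  0.211 ,  0.0274, -1.6657,  0.5264]), np.float64(0.0005), np.int64(9449)]
0.8 0.034 [array([ 0.4619,  0.211 ,  0.0274, -1.6657,  0.5264]), np.float64(0.0005), np.int64(9449)]
1.1 0.026 [array([ 0.4619,  0.211 ,  0.0274, -1.6657,  0.5264]), np.float64(0.0005), np.int64(9449)]
1.1 0.034 [array([ 0.4619,  0.211 ,  0.0274, -1.6657,  0.5264]), np.float64(0.0005), np.int64(9449)]
1.4 0.026 [array([ 0.4617,  0.2093,  0.0283, -1.6656,  0.5243]), np.float64(0.0006), np.int64(9449)]
1.4 0.034 [array([ 0.4636,  0.2113,  0.034 , -1.6634,  0.5284]), np.float64(0.0012), np.int64(9449)]
0.59 [array([ 0.4641,  0.2109,  0.0312, -1.733 ,  0.5097]), np.float64(0.0013), np.int64(55)]
0.59 [array([ 0.4619,  0.2094,  0.0295, -1.8277,  0.9204]), np.float64(0.0016), np.int64(55)]
```

View pics/c3.png

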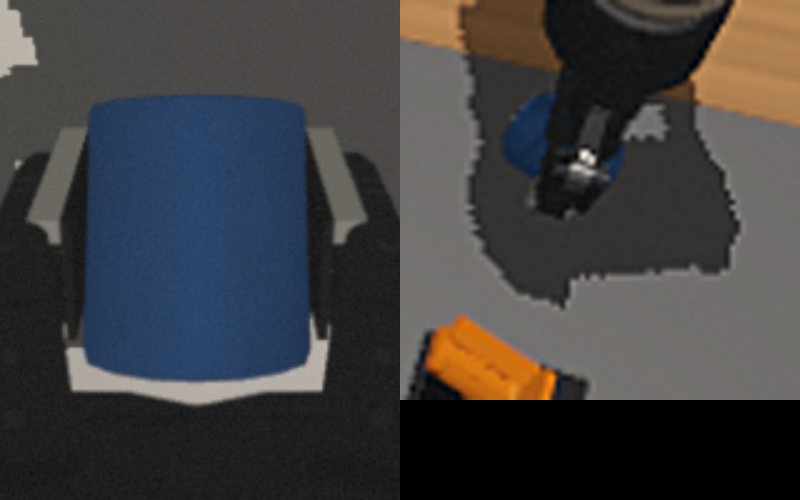

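Emit:
servo_tool(
  series=[
    [0.037,0,0,0,0],
    [0.0375,0,0,0,0],
    [0.0375,0,0,0,0],
    [0.0375,0,0,0,0],
    [0.0375,0,0,0,0],
  ],
)

```text
time_s: 8.03
tool_pos: [0.4621, 0.2127, 0.1812]
tcp_rot: [2.319, 2.118, 0.003]
ft_force: [-0.5, -2.0, 7.0]
grip_width: 0.451
grip_force: 61.5
```

Emit:
servo_tool(
  series=[
    [0.038,0,0,0,0],
    [0.038,0,0,0,0],
    [0.038,0,0,0,0],
    [0.038,0,0,0,0],
    [0.038,0,0,0,0],
  ],
)

```text
time_s: 8.45
tool_pos: [0.4621, 0.2127, 0.1812]
tcp_rot: [2.319, 2.118, 0.003]
ft_force: [-0.4, -1.6, 6.2]
grip_width: 0.452
grip_force: 61.5
```

Emit:
servo_tool(
  series=[
    [0.03,0,0,-0.03,0],
    [0.03,0,0,-0.035,0],
    [0.03,-0.02,0.014,-0.03,0],
    [0.03,-0.024,0.016,-0.025,0],
    [0.03,-0.025,0.018,-0.025,0],
  ],
)

```text
time_s: 8.87
tool_pos: [0.5027, 0.1394, 0.3266]
tcp_rot: [2.318, 2.12, 0.002]
ft_force: [0.7, -0.9, -1.8]
grip_width: 0.45
grip_force: 60.7
```

Emit:
servo_tool(
  series=[
    [0.03,-0.025,0.018,-0.025,0],
    [0.03,-0.03,0.021,-0.025,0],
    [0.03,-0.03,0.02,-0.024,0],
    [0.03,0,0,0,0],
    [0.03,0,0,0,0],
  ],
)

```text
time_s: 9.28
tool_pos: [0.5533, 0.0511, 0.3986]
tcp_rot: [2.322, 2.112, 0.006]
ft_force: [-1.0, 0.3, -0.4]
grip_width: 0.456
grip_force: 60.7
```

```bash
cat > clamp.py <<'E'
from h import *
def clamp(f):
    r=find(f,'seat'); 
    if not r: return None
    k=cv2.dilate(r[1].astype(np.uint8),np.ones((9,9)))>0
    P=cloud(f,k); c0=np.median(P[(P[:,2]>.04)&(P[:,2]<.115)],0)[:2]
    Q=P[(np.hypot(*(P[:,:2]-c0).T)<.04)&(P[:,2]>.045)&(P[:,2]<.1)]
    o=least_squares(lambda q:np.hypot(Q[:,0]-q[0],Q[:,1]-q[1])-.0127,c0,loss='soft_l1',f_scale=.001)
    out=[('tube',np.round(o.x,4),len(Q),round(np.sqrt(np.mean(o.fun**2)),4))]
    C=P[(abs(P[:,2]-.032)<.005)&(np.hypot(*(P[:,:2]-o.x).T)<.028)]
    if len(C)>20: out.append(('collarz',round(np.median(C[:,2]),4),np.round(circ(C)[0],4),len(C)))
    t=P[(P[:,2]>.106)&(P[:,2]<.116)]
    if len(t)>5: out.append(('top',np.round(np.median(t,0),4),len(t)))
    return r[0],r[2],out
E
python3 - <<'E'
from clamp import *
s,T=st(); f=grab('wrist'); print(clamp(f))
r=find(f,'sleeve_center'); p=s['tool_pos']; 
if r: print([np.round(k,4) for k in sleeve(f,r,[p[0],p[1],p[2]-.154,-1.66,.52])])
for n in ('scene','side'): print(n,clamp(grab(n)))
cv2.imwrite('pics/w4.png',f['frame'])
E
```

```text
t 9.28 pos [0.5533 0.0511 0.3986] x [0.094 0.996 0.001] z [ 0.005  0.    -1.   ] F [-1.   0.3 -0.4] w 0.456 gf 60.7
(0.94, [241.8, 186.3, 76.4, 53.3], [('tube', array([ 0.5498, -0.0036]), 273, np.float64(0.0003)), ('collarz', np.float64(0.0326), array([ 0.5501, -0.001 ]), 774)])
[array([ 0.5504,  0.0101,  0.0162, -0.0747,  2.4995]), np.float64(0.0089), np.int64(2941)]
scene (0.93, [298.0, 194.2, 37.5, 45.6], [('tube', array([ 0.5479, -0.0039]), 128, np.float64(0.0009)), ('collarz', np.float64(0.0323), array([ 0.5492, -0.0038]), 203), ('top', array([ 0.5502, -0.0038,  0.1094]), 54)])
side (0.77, [239.8, 191.2, 36.5, 49.8], [('tube', array([ 0.5513, -0.0028]), 222, np.float64(0.0012)), ('collarz', np.float64(0.0309), array([ 0.5512, -0.0049]), 148), ('top', array([ 0.5504, -0.0067,  0.1087]), 30)])
```

Emit:
servo_tool(
  series=[
    [0.03,-0.022,0.002,0.02,0],
    [0.03,0,0,0.035,0],
    [0.03,0,0,0.035,0],
    [0.03,0,0,0.02,0],
    [0.03,0,0,0.011,0],
  ],
)

```text
time_s: 10.05
tool_pos: [0.5498, 0.0311, 0.2713]
tcp_rot: [-2.315, -2.115, 0.009]
ft_force: [-6.8, 3.7, 24.1]
grip_width: 0.453
grip_force: 64.4
```

Emit:
servo_tool(
  series=[
    [0.03,0,0,0.002,0],
    [0.03,0,0,0.002,0],
    [0.03,0,0,0.002,0],
    [0.03,0,0,0.001,0],
    [0.03,0,0,0.001,0],
  ],
)

```text
time_s: 10.47
tool_pos: [0.5524, 0.0314, 0.2704]
tcp_rot: [-2.32, -2.117, -0.001]
ft_force: [-8.1, 3.1, 17.4]
grip_width: 0.45
grip_force: 63.4
```

```bash
python3 - <<'E'
from h import *
s,T=st(); f=grab('wrist'); r=find(f,'sleeve_center'); p=s['tool_pos']; 
if r:
  for th in (.52,.9): print(r[2],[np.round(k,4) for k in sleeve(f,r,[p[0],p[1],p[2]-.155,-1.66,th])])
E
```

```text
t 10.47 pos [0.5524 0.0314 0.2704] x [0.091 0.996 0.001] z [-0.     0.001 -1.   ] F [-8.1  3.1 17.4] w 0.45 gf 63.4
[231.8, 239.6, 91.4, 112.5] [array([ 0.5517,  0.0298,  0.1168, -1.6683,  0.5548]), np.float64(0.0005), np.int64(9432)]
[231.8, 239.6, 91.4, 112.5] [array([ 0.5517,  0.0298,  0.1168, -1.6683,  0.5548]), np.float64(0.0005), np.int64(9432)]
```

Emit:
servo_tool(
  series=[
    [0.03,0,0,0.001,0],
    [0.03,0,0,0.001,0],
    [0.03,0,0,0.001,0],
    [0.03,0,0,0.001,0],
    [0.03,0,0,0.001,0],
  ],
)

```text
time_s: 10.98
tool_pos: [0.5534, 0.032, 0.2683]
tcp_rot: [-2.321, -2.117, -0.005]
ft_force: [-12.6, 6.6, 30.5]
grip_width: 0.454
grip_force: 66.2
```

```bash
cat > sl.py <<'E'
from h import *
s,T=st(); f=grab('wrist'); r=find(f,'sleeve_center'); p=s['tool_pos']
if r:
  b=min((sleeve(f,r,[p[0],p[1],p[2]-.155,-1.66,th]) for th in (.5,.9,1.3)),key=lambda k:k[1])
  print(r[2],[np.round(k,4) for k in b],'deg',np.degrees(b[0][4]),'off',np.round(b[0][:3]-p,4))
E
python3 sl.py
```

```text
t 10.98 pos [0.5534 0.032  0.2683] x [0.092 0.996 0.003] z [ 0.002  0.002 -1.   ] F [-12.6   6.6  30.5] w 0.454 gf 66.2
[234.4, 236.9, 87.5, 113.6] [array([ 0.5531,  0.0307,  0.115 , -1.6739,  0.5941]), np.float64(0.0005), np.int64(9350)] deg 34.040640877404094 off [-0.0003 -0.0013 -0.1533]
```

Emit:
servo_tool(
  series=[
    [0.03,0,0.001,0.001,0],
    [0.03,0,0.001,0.001,0],
    [0.03,0,0,0.001,0],
    [0.03,0,0,0.001,0],
    [0.03,0,0,0.001,0],
  ],
)

```text
time_s: 11.5
tool_pos: [0.5559, 0.0328, 0.2639]
tcp_rot: [-2.322, -2.116, -0.01]
ft_force: [-10.0, 10.2, 30.2]
grip_width: 0.448
grip_force: 70.1
```

```bash
python3 sl.py
```

```text
t 11.5 pos [0.5559 0.0328 0.2639] x [0.092 0.996 0.005] z [ 0.005  0.004 -1.   ] F [-10.   10.2  30.2] w 0.448 gf 70.1
[231.1, 234.0, 93.3, 111.6] [array([ 0.556 ,  0.0315,  0.1117, -1.6794,  0.6931]), np.float64(0.0005), np.int64(9517)] deg 39.712376723160986 off [ 0.     -0.0012 -0.1522]
```

Emit:
servo_tool(
  series=[
    [0.03,0,0,0.0012,0],
    [0.03,0,0,0.0012,0],
    [0.03,0,0,0.0012,0],
    [0.03,0,0,0.0012,0],
    [0.03,0,0,0.0012,0],
  ],
)

```text
time_s: 12.02
tool_pos: [0.5571, 0.0332, 0.2595]
tcp_rot: [2.321, 2.115, 0.015]
ft_force: [-6.4, 11.3, 14.8]
grip_width: 0.454
grip_force: 72.6
```

```bash
python3 sl.py
```

```text
t 12.02 pos [0.5571 0.0332 0.2595] x [0.093 0.996 0.006] z [ 0.008  0.005 -1.   ] F [-6.4 11.3 14.8] w 0.454 gf 72.6
[229.0, 234.2, 96.9, 119.2] [array([ 0.5577,  0.0318,  0.1086, -1.6823,  0.7879]), np.float64(0.0005), np.int64(9956)] deg 45.14130711020574 off [ 0.0005 -0.0014 -0.1509]
```

Emit:
servo_tool(
  series=[
    [0.03,-0.0005,0,0.0012,0],
    [0.03,-0.0005,0,0.0012,0],
    [0.03,-0.0005,0,0.0012,0],
    [0.03,-0.0005,0,0.0012,0],
    [0.03,-0.0005,0,0.0012,0],
  ],
)

```text
time_s: 12.53
tool_pos: [0.5586, 0.0324, 0.2539]
tcp_rot: [2.322, 2.112, 0.027]
ft_force: [-5.2, 20.0, 22.1]
grip_width: 0.447
grip_force: 78.9
```

```bash
python3 sl.py
```

```text
t 12.53 pos [0.5586 0.0324 0.2539] x [0.094 0.995 0.011] z [ 0.015  0.01  -1.   ] F [-5.2 20.  22.1] w 0.447 gf 78.9
[228.3, 231.2, 97.1, 124.0] [array([ 0.5601,  0.0322,  0.1041, -1.6934,  0.8955]), np.float64(0.0005), np.int64(10303)] deg 51.30757207913479 off [ 0.0016 -0.0003 -0.1498]
```

Emit:
servo_tool(
  series=[
    [0.03,0,-0.002,0,0],
    [0.03,0,-0.002,0,0],
    [0.03,-0.0005,-0.001,0.001,0],
    [0.03,-0.0005,0,0.001,0],
    [0.03,-0.0005,0,0.001,0],
  ],
)

```text
time_s: 13.05
tool_pos: [0.5568, 0.0321, 0.2529]
tcp_rot: [2.316, 2.108, 0.042]
ft_force: [3.2, 22.2, 23.7]
grip_width: 0.451
grip_force: 80.0
```

```bash
python3 sl.py
```

```text
t 13.05 pos [0.5568 0.0321 0.2529] x [0.094 0.996 0.013] z [ 0.026  0.011 -1.   ] F [ 3.2 22.2 23.7] w 0.451 gf 80.0
[227.0, 230.5, 100.8, 126.9] [array([ 0.5601,  0.0321,  0.1033, -1.7059,  0.9188]), np.float64(0.0005), np.int64(10439)] deg 52.64546209498575 off [ 3.400e-03  1.000e-04 -1.496e-01]
```

Emit:
servo_tool(
  series=[
    [0.03,0.002,0,-0.02,0],
    [0.03,0.004,0,-0.03,0],
    [0.03,0.02,-0.02,0,0],
    [0.03,0.025,-0.03,0,0],
    [0.03,0.025,-0.03,0,0],
  ],
)

```text
time_s: 13.57
tool_pos: [0.4767, 0.1105, 0.2946]
tcp_rot: [2.319, 2.114, 0.008]
ft_force: [-0.2, 1.3, -0.6]
grip_width: 0.453
grip_force: 77.5
```

Emit:
servo_tool(
  series=[
    [0.03,0,-0.02,0.02,0],
    [0.03,0,0,0.035,0],
    [0.03,0,0,0.035,0],
    [0.03,0,0,0.01,0],
    [0.03,0,0,0,0],
  ],
)

```text
time_s: 13.98
tool_pos: [0.4547, 0.1116, 0.1904]
tcp_rot: [-2.317, -2.117, 0.007]
ft_force: [0.1, -1.0, 0.2]
grip_width: 0.454
grip_force: 77.4
```

```bash
python3 sl.py
```

```text
t 13.98 pos [0.4547 0.1116 0.1904] x [ 0.09   0.996 -0.001] z [-0.005 -0.001 -1.   ] F [ 0.1 -1.   0.2] w 0.454 gf 77.4
[231.3, 228.2, 97.0, 127.9] [array([ 0.4533,  0.1097,  0.0408, -1.6616,  0.9255]), np.float64(0.0005), np.int64(10539)] deg 53.030050592931225 off [-0.0014 -0.0019 -0.1496]
```

Emit:
servo_tool(
  series=[
    [0.03,0,0,0.008,0],
    [0.03,0,0,0.004,0],
    [0.03,0,0,0.002,0],
    [0.03,0.001,0,0.002,0],
    [0.03,0.001,0,0.002,0],
  ],
)

```text
time_s: 14.5
tool_pos: [0.4577, 0.1127, 0.1778]
tcp_rot: [2.316, 2.12, -0.005]
ft_force: [-11.7, -11.5, 48.2]
grip_width: 0.452
grip_force: 82.7
```

Emit:
servo_tool(
  series=[
    [0.03,0.002,0,0.0015,0],
    [0.03,0.002,0,0.0015,0],
    [0.03,0.002,0,0.001,0],
    [0.03,0.002,0,0.001,0],
    [0.03,0,0,0,0],
  ],
)

```text
time_s: 14.92
tool_pos: [0.4606, 0.1193, 0.1763]
tcp_rot: [2.309, 2.119, -0.002]
ft_force: [-10.1, -17.4, 51.0]
grip_width: 0.454
grip_force: 84.1
```

```bash
python3 sl.py
```

```text
t 14.92 pos [0.4606 0.1193 0.1763] x [ 0.086  0.996 -0.006] z [ 0.004 -0.006 -1.   ] F [-10.1 -17.4  51. ] w 0.454 gf 84.1
[228.7, 230.6, 96.9, 131.7] [array([ 0.4605,  0.1158,  0.028 , -1.6703,  1.0076]), np.float64(0.0005), np.int64(10546)] deg 57.73146333356816 off [-1.000e-04 -3.600e-03 -1.483e-01]
```

Emit:
servo_tool(
  series=[
    [0.03,0.003,0,0,0],
    [0.03,0.003,0,0,0],
    [0.03,0.003,0,0,0],
    [0.03,0.003,0,0,0],
    [0.03,0.003,0,0,0],
  ],
)

```text
time_s: 15.43
tool_pos: [0.4628, 0.1329, 0.1756]
tcp_rot: [2.303, 2.119, -0.001]
ft_force: [-4.5, -25.9, 39.8]
grip_width: 0.447
grip_force: 82.8
```

```bash
python3 sl.py
```

```text
t 15.43 pos [0.4628 0.1329 0.1756] x [ 0.083  0.996 -0.009] z [ 0.008 -0.009 -1.   ] F [ -4.5 -25.9  39.8] w 0.447 gf 82.8
[229.1, 232.3, 99.0, 130.0] [array([ 0.4633,  0.1283,  0.0279, -1.6751,  1.0625]), np.float64(0.0005), np.int64(10316)] deg 60.875039761852264 off [ 0.0005 -0.0046 -0.1477]
```

Emit:
servo_tool(
  series=[
    [0.03,0.003,0,0.001,0],
    [0.03,0.003,0,0.001,0],
    [0.03,0.003,0,0.001,0],
    [0.03,0.003,0,0.001,0],
    [0.03,0.003,0,0.001,0],
  ],
)

```text
time_s: 15.95
tool_pos: [0.4658, 0.149, 0.1722]
tcp_rot: [2.302, 2.119, 0.004]
ft_force: [-4.8, -19.1, 56.7]
grip_width: 0.451
grip_force: 97.7
```

Emit:
servo_tool(
  series=[
    [0.03,0.003,0,0,0],
    [0.03,0.003,0,0,0],
    [0.03,0.003,0,0,0],
    [0.03,0.003,0,0,0],
    [0.03,0.003,0,0,0],
  ],
)

```text
time_s: 16.37
tool_pos: [0.4673, 0.1644, 0.1723]
tcp_rot: [2.304, 2.117, 0.008]
ft_force: [-2.8, -19.9, 46.1]
grip_width: 0.455
grip_force: 93.5
```

```bash
python3 sl.py
```

```text
t 16.37 pos [0.4673 0.1644 0.1723] x [ 0.084  0.996 -0.004] z [ 0.012 -0.005 -1.   ] F [ -2.8 -19.9  46.1] w 0.455 gf 93.5
[227.4, 235.4, 104.5, 126.4] [array([ 0.4683,  0.1592,  0.0271, -1.6983,  1.2212]), np.float64(0.0005), np.int64(9987)] deg 69.96674544033006 off [ 0.001  -0.0052 -0.1452]
```

Emit:
servo_tool(
  series=[
    [0.03,0,0,-0.004,0],
    [0.03,0,0,-0.003,0],
    [0.03,0,0,0,0],
    [0.03,0,0,0,0],
    [0.03,0,0,0,0],
  ],
)

```text
time_s: 16.88
tool_pos: [0.4624, 0.1666, 0.1728]
tcp_rot: [2.318, 2.118, 0.004]
ft_force: [0.2, -1.9, 13.5]
grip_width: 0.455
grip_force: 79.8
```

```bash
python3 sl.py
```

```text
t 16.88 pos [0.4624 0.1666 0.1728] x [0.09  0.996 0.001] z [ 0.003  0.    -1.   ] F [ 0.2 -1.9 13.5] w 0.455 gf 79.8
[226.1, 237.9, 102.0, 124.3] [array([ 0.4621,  0.1623,  0.0274, -1.6804,  1.2101]), np.float64(0.0005), np.int64(10010)] deg 69.33639240561287 off [-0.0003 -0.0043 -0.1453]
```

Emit:
servo_tool(
  series=[
    [0.03,0,0,-0.0015,0],
    [0.039,0,0,0,0],
    [0.042,0,0,0,0],
    [0.044,0,0,0,0],
    [0.046,0,0,0,0],
  ],
)

```text
time_s: 17.4
tool_pos: [0.4601, 0.1663, 0.1718]
tcp_rot: [-2.319, -2.117, 0.004]
ft_force: [-0.1, -0.6, 0.1]
grip_width: 0.537
grip_force: 0.0
```

Emit:
servo_tool(
  series=[
    [0.05,0,0,0,0],
    [0.055,0,0,0,0],
    [0.07,0,0,0,0],
    [0.0854,0,0,0,0],
    [0.0854,0,0,0,0],
  ],
)

```text
time_s: 17.82
tool_pos: [0.461, 0.1664, 0.1727]
tcp_rot: [-2.32, -2.118, 0.0]
ft_force: [0.2, -0.4, 0.4]
grip_width: 1.0
grip_force: 0.0
```

Emit:
servo_tool(
  series=[
    [0.0854,0,0,0,0],
    [0.0854,0,0,-0.02,0],
    [0.0854,0,0,-0.035,0],
    [0.0854,0,0,-0.03,0],
    [0.0854,0,0,0,0],
  ],
)

```text
time_s: 18.23
tool_pos: [0.4641, 0.1672, 0.2635]
tcp_rot: [2.316, 2.114, 0.016]
ft_force: [1.0, 0.4, 0.6]
grip_width: 1.003
grip_force: 0.0
```

```bash
cat > sl2.py <<'E'
from h import *
s,T=st(); print('q',np.round(s['qpos'],2)); f=grab('wrist'); r=find(f,'sleeve_center'); p=s['tool_pos']
if r:
  P=cloud(f,r[1]); c=P.mean(0)
  b=min((sleeve(f,r,[c[0],c[1],.022,-1.66,th]) for th in (0,.5,1,1.57)),key=lambda k:k[1])
  print(r[0],r[2],[np.round(k,4) for k in b],'deg',np.degrees(b[0][4]))
  t=P[P[:,2]>P[:,2].max()-.006]; print('top',np.round(np.percentile(P[:,2],98),4),np.round(circ(t[abs(t[:,2]-.044)<.004])[0],4))
  a=np.sin(b[0][4]);g=p+.1547*T[:,2]; print('shift to (top -10mm)',np.round((np.array([b[0][0],b[0][1],.034])-g)@T,4))
E
python3 sl2.py
```

```text
t 18.23 pos [0.4641 0.1672 0.2635] x [0.091 0.996 0.004] z [ 0.011  0.003 -1.   ] F [1.  0.4 0.6] w 1.003 gf 0.0
q [0.26 0.25 2.04 0.   0.84 0.35]
```

```bash
python3 sl2.py; python3 - <<'E'
from h import *
f=grab('wrist'); cv2.imwrite('pics/w5.png',f['frame'])
g=grab('scene'); r=find(g,'sleeve_center'); 
if r: P=cloud(g,r[1]); print(r[0],r[2],np.round(P.mean(0),3),np.round(np.percentile(P,98,0),3))
E
```

```text
t 18.33 pos [0.4618 0.1666 0.2593] x [0.091 0.996 0.001] z [ 0.004  0.001 -1.   ] F [-0.4 -0.1 -0.2] w 0.997 gf 0.0
q [ 0.26  0.25  2.05 -0.    0.84  0.35]
0.91 [245.8, 182.1, 61.6, 75.4] [array([ 0.4611,  0.1718,  0.0226, -1.0165,  1.5689]), np.float64(0.0004), np.int64(2593)] deg 89.89132883165229
top 0.0454 [0.4612 0.1727]
shift to (top -10mm) [ 0.0048 -0.002   0.0706]
0.65 [382.6, 200.7, 18.8, 12.7] [0.474 0.17  0.027] [0.481 0.187 0.045]
```

View pics/w5.png

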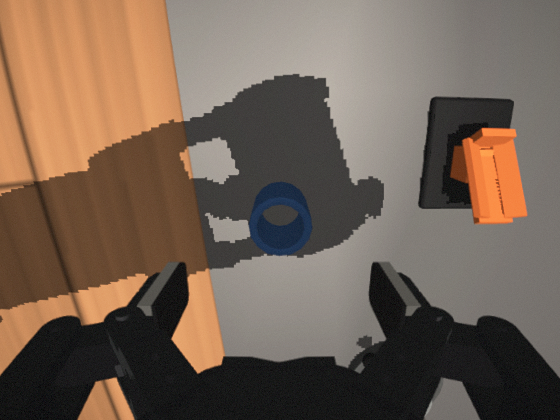

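Emit:
servo_tool(
  series=[
    [0.0854,0.005,-0.002,0.015,0],
    [0.0854,0,0,0.025,0],
    [0.0854,0,0,0.02,0],
    [0.0854,0,0,0.01,0],
    [0.0854,0,0,0,0],
  ],
)

```text
time_s: 19.0
tool_pos: [0.4574, 0.1709, 0.1846]
tcp_rot: [-2.318, -2.116, 0.011]
ft_force: [0.8, 0.4, -0.5]
grip_width: 1.001
grip_force: 0.0
```

Emit:
servo_tool(
  series=[
    [0.06,0,0,0,0],
    [0.045,0,0,0,0],
    [0.03,0,0,0,0],
    [0.03,0,0,0,0],
    [0.03,0,0,0,0],
  ],
)

```text
time_s: 19.42
tool_pos: [0.4604, 0.1718, 0.1893]
tcp_rot: [2.319, 2.117, 0.005]
ft_force: [-0.1, -0.2, 4.7]
grip_width: 0.451
grip_force: 60.5
```

Emit:
servo_tool(
  series=[
    [0.03,0,0,0,0],
    [0.03,0,0,-0.03,0],
    [0.03,0,0,-0.04,0],
    [0.03,0,0,-0.04,0],
    [0.03,0,0,0,0],
  ],
)

```text
time_s: 19.83
tool_pos: [0.463, 0.1726, 0.3056]
tcp_rot: [2.315, 2.113, 0.022]
ft_force: [2.1, 0.6, 0.2]
grip_width: 0.454
grip_force: 60.5
```

```bash
cat > held.py <<'E'
from clamp import *
s,T=st(); f=grab('wrist'); r=find(f,'sleeve_center'); p=s['tool_pos']
b=min((sleeve(f,r,[p[0],p[1],p[2]-.167,-1.66,th]) for th in (1.3,1.55,1.8)),key=lambda k:k[1])
q=b[0];print(r[2],[np.round(k,4) for k in b],'deg',np.degrees(q[4]),'off',np.round(q[:3]-p,4))
print(clamp(f)); ax=np.array([.5502,-.0036]); print('shift to axis',np.round((np.r_[ax-q[:2],0])@T,4),'bottom z',q[2]-.022)
E
python3 held.py
```

```text
t 19.83 pos [0.463  0.1726 0.3056] x [0.091 0.996 0.005] z [ 0.015  0.004 -1.   ] F [2.1 0.6 0.2] w 0.454 gf 60.5
[235.0, 222.9, 88.0, 113.5] [array([0.4651, 0.1732, 0.1389, 0.2457, 1.5845]), np.float64(0.0004), np.int64(7433)] deg 90.78432661274861 off [ 0.0021  0.0006 -0.1667]
(0.59, [376.8, 356.6, 33.3, 53.9], [('tube', array([ 0.5497, -0.0035]), 540, np.float64(0.0006)), ('collarz', np.float64(0.0331), array([ 0.5502, -0.0093]), 67)])
shift to axis [-0.1683  0.1007  0.0006] bottom z 0.11692267524397845
```

Emit:
servo_tool(
  series=[
    [0.03,0,0,-0.03,0],
    [0.03,-0.028,0.017,0,0],
    [0.03,-0.032,0.02,0,0],
    [0.03,-0.032,0.02,0,0],
    [0.03,-0.032,0.02,0,0],
  ],
)

```text
time_s: 20.4
tool_pos: [0.5242, 0.0399, 0.3255]
tcp_rot: [-2.317, -2.117, 0.005]
ft_force: [0.4, 0.8, -0.7]
grip_width: 0.447
grip_force: 60.6
```

Emit:
servo_tool(
  series=[
    [0.03,-0.032,0.017,0,0],
    [0.03,-0.012,0.007,0,0],
    [0.03,0,0,0,0],
    [0.03,0,0,0,0],
    [0.03,0,0,0,0],
  ],
)

```text
time_s: 20.82
tool_pos: [0.5436, -0.0041, 0.3261]
tcp_rot: [-2.317, -2.116, 0.003]
ft_force: [0.0, 0.1, -0.3]
grip_width: 0.453
grip_force: 60.5
```

```bash
python3 held.py
```

```text
t 20.82 pos [ 0.5436 -0.0041  0.3261] x [0.091 0.996 0.001] z [-0.004  0.001 -1.   ] F [ 0.   0.1 -0.3] w 0.453 gf 60.5
[231.7, 220.5, 91.1, 114.5] [array([ 0.5426, -0.0039,  0.1594, -2.9689,  1.5757]), np.float64(0.0049), np.int64(7638)] deg 90.27885366802681 off [-1.100e-03  1.000e-04 -1.667e-01]
(0.69, [235.9, 144.7, 101.1, 88.9], [('tube', array([ 0.5499, -0.0036]), 616, np.float64(0.0002)), ('collarz', np.float64(0.0326), array([ 0.5498, -0.0028]), 1409), ('top', array([0.5538, 0.0045, 0.108 ]), 165)])
shift to axis [ 0.001   0.0076 -0.    ] bottom z 0.13738139082553644
```

Emit:
servo_tool(
  series=[
    [0.03,0.0005,0.0073,0.01,0],
    [0.03,0,0,0.008,0],
    [0.03,0,0,0,0],
    [0.03,0,0,0,0],
    [0.03,0,0,0,0],
  ],
)

```text
time_s: 21.38
tool_pos: [0.5517, -0.0047, 0.3097]
tcp_rot: [-2.319, -2.118, 0.001]
ft_force: [-0.1, -0.2, -0.5]
grip_width: 0.449
grip_force: 60.5
```

```bash
python3 held.py
```

```text
t 21.38 pos [ 0.5517 -0.0047  0.3097] x [0.09  0.996 0.   ] z [-0.001  0.    -1.   ] F [-0.1 -0.2 -0.5] w 0.449 gf 60.5
[232.3, 220.2, 90.3, 117.8] [array([ 0.5512, -0.0048,  0.143 , -2.6473,  1.5729]), np.float64(0.0043), np.int64(7733)] deg 90.12035043964524 off [-0.0005 -0.     -0.1667]
(0.59, [225.3, 145.6, 102.0, 90.8], [('tube', array([ 0.5498, -0.0036]), 734, np.float64(0.0002)), ('collarz', np.float64(0.0326), array([ 0.5498, -0.0027]), 1600)])
shift to axis [ 0.0011 -0.0011  0.    ] bottom z 0.12095241000498286
```

Emit:
servo_tool(
  series=[
    [0.03,0.001,-0.0014,0.002,0],
    [0.03,0,0,0.006,0],
    [0.03,0,0,0.008,0],
    [0.03,0,0,0.008,0],
    [0.03,0,0,0.008,0],
  ],
)

```text
time_s: 21.95
tool_pos: [0.5505, -0.004, 0.2766]
tcp_rot: [-2.32, -2.118, 0.001]
ft_force: [-0.3, -1.6, -0.7]
grip_width: 0.449
grip_force: 60.5
```

Emit:
servo_tool(
  series=[
    [0.03,0,0,0.012,0],
    [0.03,0,0,0.012,0],
    [0.03,0,0,0.012,0],
    [0.03,0,0,0.008,0],
    [0.03,0,0,0.003,0],
  ],
)

```text
time_s: 22.37
tool_pos: [0.5498, -0.0039, 0.2283]
tcp_rot: [-2.318, -2.116, 0.004]
ft_force: [-0.3, 0.2, -0.2]
grip_width: 0.452
grip_force: 60.5
```

```bash
python3 held.py
```

```text
t 22.37 pos [ 0.5498 -0.0039  0.2283] x [ 0.091  0.996 -0.   ] z [-0.004  0.    -1.   ] F [-0.3  0.2 -0.2] w 0.452 gf 60.5
[232.2, 220.0, 93.3, 103.7] [array([ 0.5487, -0.0042,  0.0616, -3.819 ,  1.5777]), np.float64(0.0004), np.int64(4119)] deg 90.39426172424119 off [-0.0011 -0.0002 -0.1668]
(0.86, [207.2, 159.9, 144.1, 199.5], [('tube', array([ 0.5497, -0.003 ]), 3040, np.float64(0.0051)), ('collarz', np.float64(0.0325), array([ 0.5496, -0.0022]), 1736), ('top', array([ 5.500e-01, -2.000e-04,  1.102e-01]), 2408)])
shift to axis [ 0.0007  0.0014 -0.    ] bottom z 0.03955205141560789
```

Emit:
servo_tool(
  series=[
    [0.03,0,0,0.004,0],
    [0.03,0,0,0.003,0],
    [0.03,0,0,0.0015,0],
    [0.03,0,0,0,0],
    [0.03,0,0,0,0],
  ],
)

```text
time_s: 22.93
tool_pos: [0.5508, -0.004, 0.2224]
tcp_rot: [2.32, 2.118, 0.0]
ft_force: [-0.3, 0.7, 0.6]
grip_width: 0.449
grip_force: 60.6
```

Emit:
servo_tool(
  series=[
    [0.04,0,0,0,0],
    [0.046,0,0,0,0],
    [0.07,0,0,0,0],
    [0.0854,0,0,0,0],
    [0.0854,0,0,0,0],
  ],
)

```text
time_s: 23.35
tool_pos: [0.5509, -0.004, 0.2224]
tcp_rot: [2.32, 2.118, 0.0]
ft_force: [0.6, -0.5, -0.4]
grip_width: 0.933
grip_force: 0.0
```

Emit:
servo_tool(
  series=[
    [0.0854,0,0,0,0],
    [0.0854,0,0,-0.035,0],
    [0.0854,0,0,-0.04,0],
    [0.0854,0,0,-0.04,0],
    [0.0854,0,0,-0.03,0],
  ],
)

```text
time_s: 23.77
tool_pos: [0.5513, -0.004, 0.3705]
tcp_rot: [2.318, 2.117, 0.003]
ft_force: [0.2, 0.8, 0.3]
grip_width: 1.002
grip_force: 0.0
```

```bash
python3 sl2.py
```

```text
t 23.77 pos [ 0.5513 -0.004   0.3705] x [ 0.091  0.996 -0.   ] z [ 0.003 -0.    -1.   ] F [0.2 0.8 0.3] w 1.002 gf 0.0
q [-0.09  0.2   1.84 -0.    1.1   0.  ]
0.95 [256.1, 170.3, 43.8, 48.1] [array([ 0.5506, -0.0044,  0.0546, -2.0634,  1.568 ]), np.float64(0.0005), np.int64(635)] deg 89.84068017997211
top 0.0777 [0. 0.]
shift to (top -10mm) [-0.0004 -0.0017  0.1818]
```

Emit:
servo_tool(
  series=[
    [0.0854,-0.036,0.0055,0,0],
    [0.0854,-0.036,0.0055,0,0],
    [0.0854,-0.036,0.0055,0,0],
    [0.0854,-0.036,0.0055,0,0],
    [0.0854,-0.036,0.0055,0,0],
  ],
)

```text
time_s: 24.28
tool_pos: [0.5613, -0.1871, 0.3663]
tcp_rot: [-2.319, -2.118, 0.001]
ft_force: [0.5, -0.4, 0.3]
grip_width: 0.997
grip_force: 0.0
```

Emit:
servo_tool(
  series=[
    [0.0854,-0.036,0.0055,0.02,0],
    [0.0854,-0.036,0.0055,0.02,0],
    [0.0854,-0.036,0.0055,0.03,0],
    [0.0854,-0.032,0.005,0.03,0],
    [0.0854,0,0,0,0],
  ],
)

```text
time_s: 24.7
tool_pos: [0.5669, -0.3247, 0.2633]
tcp_rot: [-2.317, -2.106, 0.008]
ft_force: [-2.1, 1.3, -0.9]
grip_width: 1.001
grip_force: 0.0
```

```bash
cat > ring.py <<'E'
from h import *
import sys
def ringfit(f,name,H):
    r=find(f,name)
    if not r: return None
    P=cloud(f,cv2.erode(r[1].astype(np.uint8),np.ones((3,3)))>0)
    zt=np.percentile(P[:,2],90); t=P[abs(P[:,2]-zt)<.003]
    def res(q):
        d=np.hypot(t[:,0]-q[0],t[:,1]-q[1]); return np.maximum(np.maximum(d-.020,.0145-d),0)+.1*(d-.01725)
    o=least_squares(res,t[:,:2].mean(0),loss='soft_l1',f_scale=.001)
    A=np.c_[t[:,:2]-o.x,np.ones(len(t))]; n=np.linalg.lstsq(A,t[:,2],rcond=None)[0]
    return r[0],r[2],o.x,n[2],n[:2],len(t)
if __name__=='__main__':
    name,H=sys.argv[1],float(sys.argv[2]); s,T=st(); f=grab('wrist'); o=ringfit(f,name,H); print(o)
    if o:
        g=s['tool_pos']+.1547*T[:,2]; print('shift to centre-height',np.round((np.r_[o[2],H/2]-g)@T,4))
E
python3 ring.py mid_center .016
```

```text
t 24.7 pos [ 0.5669 -0.3247  0.2633] x [0.095 0.995 0.003] z [-0.011  0.005 -1.   ] F [-2.1  1.3 -0.9] w 1.001 gf 0.0
(0.63, [261.8, 187.6, 52.9, 56.0], array([ 0.57000249, -0.32258751]), np.float64(0.016316693058045024), array([-0.00052918, -0.00092015]), 891)
shift to centre-height [0.0015 0.0058 0.1006]
```

Emit:
servo_tool(
  series=[
    [0.0854,0.001,0.003,0.02,0],
    [0.0854,0,0,0.03,0],
    [0.0854,0,0,0.015,0],
    [0.0854,0,0,0,0],
    [0.0854,0,0,0,0],
  ],
)

```text
time_s: 25.22
tool_pos: [0.5731, -0.3191, 0.2073]
tcp_rot: [-2.317, -2.118, 0.001]
ft_force: [0.8, 0.8, 1.1]
grip_width: 0.999
grip_force: 0.0
```

```bash
python3 ring.py mid_center .016
```

```text
t 25.22 pos [ 0.5731 -0.3191  0.2073] x [0.09  0.996 0.001] z [-0.002  0.001 -1.   ] F [0.8 0.8 1.1] w 0.999 gf 0.0
(0.75, [238.2, 218.2, 72.8, 74.0], array([ 0.57001387, -0.32250929]), np.float64(0.016231191334146862), array([-0.00022065, -0.00153183]), 1430)
shift to centre-height [-0.0039 -0.0024  0.0446]
```

Centre confirmed at (0.5700, −0.3226), top 16 mm. Descend to TCP z ≈ 0.177 and grip.

Emit:
servo_tool(
  series=[
    [0.0854,-0.004,-0.0025,0.01,0],
    [0.0854,0,0,0.01,0],
    [0.0854,0,0,0.01,0],
    [0.0854,0,0,0,0],
    [0.0854,0,0,0,0],
  ],
)

```text
time_s: 25.73
tool_pos: [0.5696, -0.3237, 0.1759]
tcp_rot: [-2.318, -2.116, 0.001]
ft_force: [-0.1, -0.3, -0.3]
grip_width: 0.999
grip_force: 0.0
```

Emit:
servo_tool(
  series=[
    [0.06,0,0,0,0],
    [0.045,0,0,0,0],
    [0.03,0,0,0,0],
    [0.03,0,0,0,0],
    [0.03,0,0,0,0],
  ],
)

```text
time_s: 26.15
tool_pos: [0.5709, -0.3244, 0.1785]
tcp_rot: [2.319, 2.117, 0.001]
ft_force: [0.1, -0.5, 3.7]
grip_width: 0.44
grip_force: 60.4
```

Emit:
servo_tool(
  series=[
    [0.03,0,0,0,0],
    [0.03,0,0,-0.03,0],
    [0.03,0,0,-0.04,0],
    [0.03,0,0,-0.04,0],
    [0.03,0,0,-0.04,0],
  ],
)

```text
time_s: 26.57
tool_pos: [0.5698, -0.3238, 0.3281]
tcp_rot: [-2.319, -2.117, 0.001]
ft_force: [1.4, -1.2, -0.0]
grip_width: 0.439
grip_force: 60.4
```

```bash
cat > hring.py <<'E'
from ring import *
from clamp import clamp
s,T=st(); f=grab('wrist'); o=ringfit(f,sys.argv[1],0); print(o)
if o: print('off tool',np.round((np.r_[o[2],o[3]]-s['tool_pos'])@T,4),'tilt',np.round(o[4],3),'shift',np.round(np.r_[np.array([.5499,-.0037])-o[2],0]@T,4))
if len(sys.argv)>2: print(clamp(f))
E
python3 hring.py mid_center
```

```text
t 26.57 pos [ 0.5698 -0.3238  0.3281] x [0.091 0.996 0.001] z [-0.002  0.001 -1.   ] F [ 1.4 -1.2 -0. ] w 0.439 gf 60.4
(0.6, [236.8, 229.2, 84.3, 81.8], array([ 0.56963553, -0.32180879]), np.float64(0.16575331089442824), array([-0.00530094,  0.0049996 ]), 2104)
off tool [ 1.800e-03 -1.000e-04  1.623e-01] tilt [-0.005  0.005] shift [ 0.315  -0.0486  0.0004]
```

Emit:
servo_tool(
  series=[
    [0.03,0.03,-0.005,0,0],
    [0.03,0.036,-0.0055,0,0],
    [0.03,0.036,-0.0055,0,0],
    [0.03,0.036,-0.0055,0,0],
    [0.03,0.036,-0.0055,0,0],
  ],
)

```text
time_s: 27.08
tool_pos: [0.5585, -0.1468, 0.3267]
tcp_rot: [-2.32, -2.117, 0.001]
ft_force: [0.6, 0.1, -0.9]
grip_width: 0.444
grip_force: 60.4
```

Emit:
servo_tool(
  series=[
    [0.03,0.036,-0.0055,0,0],
    [0.03,0.036,-0.0055,0,0],
    [0.03,0.036,-0.0055,0,0],
    [0.03,0.033,-0.005,0,0],
    [0.03,0,0,0,0],
  ],
)

```text
time_s: 27.5
tool_pos: [0.5494, -0.001, 0.3266]
tcp_rot: [-2.313, -2.121, -0.001]
ft_force: [0.2, -0.1, -1.0]
grip_width: 0.439
grip_force: 60.4
```

Emit:
servo_tool(
  series=[
    [0.03,0,0,0.01,0],
    [0.03,0,0,0.01,0],
    [0.03,0,0,0,0],
    [0.03,0,0,0,0],
    [0.03,0,0,0,0],
  ],
)

```text
time_s: 27.92
tool_pos: [0.5506, -0.0072, 0.3068]
tcp_rot: [-2.322, -2.115, 0.001]
ft_force: [0.2, 0.6, 0.7]
grip_width: 0.438
grip_force: 60.4
```

```bash
python3 hring.py mid_center 1
```

```text
t 27.92 pos [ 0.5506 -0.0072  0.3068] x [ 0.093  0.996 -0.   ] z [-0.001 -0.    -1.   ] F [0.2 0.6 0.7] w 0.438 gf 60.4
(0.72, [237.2, 226.0, 85.1, 85.7], array([ 0.55049509, -0.00577974]), np.float64(0.1445175376092497), array([-0.00228951,  0.00106251]), 2194)
off tool [ 1.500e-03 -1.000e-04  1.622e-01] tilt [-0.002  0.001] shift [ 0.002  -0.0008  0.    ]
(0.69, [224.3, 141.5, 106.6, 113.4], [('tube', array([ 0.5508, -0.0017]), 1492, np.float64(0.0037)), ('collarz', np.float64(0.0326), array([ 0.55  , -0.0029]), 782), ('top', array([ 0.5499, -0.0074,  0.1088]), 228)])
```

Emit:
servo_tool(
  series=[
    [0.03,0.002,-0.0008,0.004,0],
    [0.03,0,0,0.008,0],
    [0.03,0,0,0.006,0],
    [0.03,0,0,0.006,0],
    [0.03,0,0,0.006,0],
  ],
)

```text
time_s: 28.48
tool_pos: [0.5498, -0.0039, 0.2764]
tcp_rot: [-2.32, -2.118, 0.001]
ft_force: [-0.9, 0.2, -0.9]
grip_width: 0.437
grip_force: 60.4
```

Emit:
servo_tool(
  series=[
    [0.03,0,0,0.006,0],
    [0.03,0,0,0.006,0],
    [0.03,0,0,0.005,0],
    [0.03,0,0,0,0],
    [0.03,0,0,0,0],
  ],
)

```text
time_s: 28.9
tool_pos: [0.5499, -0.0039, 0.26]
tcp_rot: [-2.32, -2.118, 0.001]
ft_force: [0.9, 0.7, 0.5]
grip_width: 0.441
grip_force: 60.4
```

```bash
python3 hring.py mid_center
```

```text
t 28.9 pos [ 0.5499 -0.0039  0.26  ] x [ 0.091  0.996 -0.   ] z [-0.001  0.    -1.   ] F [0.9 0.7 0.5] w 0.441 gf 60.4
(0.61, [239.3, 227.0, 81.4, 84.3], array([ 0.54940257, -0.00257009]), np.float64(0.0978874835468411), array([-0.00194226, -0.00915254]), 1700)
off tool [ 0.0013 -0.0005  0.1621] tilt [-0.002 -0.009] shift [-0.0011  0.0006 -0.    ]
```

Emit:
servo_tool(
  series=[
    [0.03,-0.0008,0.0005,0.003,0],
    [0.03,0,0,0.002,0],
    [0.03,0,0,0.0015,0],
    [0.03,0,0,0,0],
    [0.03,0,0,0,0],
  ],
)

```text
time_s: 29.42
tool_pos: [0.5507, -0.0048, 0.2545]
tcp_rot: [2.32, 2.118, 0.0]
ft_force: [-0.9, 0.5, 3.2]
grip_width: 0.44
grip_force: 60.7
```

Emit:
servo_tool(
  series=[
    [0.04,0,0,0,0],
    [0.046,0,0,0,0],
    [0.07,0,0,0,0],
    [0.0854,0,0,0,0],
    [0.0854,0,0,0,0],
  ],
)

```text
time_s: 29.83
tool_pos: [0.5504, -0.0048, 0.2538]
tcp_rot: [-2.32, -2.118, 0.0]
ft_force: [0.1, 0.0, -0.0]
grip_width: 0.933
grip_force: 0.0
```

Emit:
servo_tool(
  series=[
    [0.0854,0,0,0,0],
    [0.0854,0,0,-0.035,0],
    [0.0854,0,0,-0.04,0],
    [0.0854,0,0,-0.035,0],
    [0.0854,0,0,0,0],
  ],
)

```text
time_s: 30.25
tool_pos: [0.5537, -0.005, 0.3723]
tcp_rot: [2.312, 2.11, 0.016]
ft_force: [1.0, 0.3, 0.8]
grip_width: 1.002
grip_force: 0.0
```

```bash
python3 hring.py mid_center
```

```text
t 30.25 pos [ 0.5537 -0.005   0.3723] x [0.091 0.996 0.   ] z [ 0.015 -0.001 -1.   ] F [1.  0.3 0.8] w 1.002 gf 0.0
(0.71, [411.6, 20.7, 104.6, 56.0], array([0.74396842, 0.11302477]), np.float64(0.05829161532565963), array([0.00499094, 0.00715242]), 2234)
off tool [0.1348 0.1739 0.3168] tilt [0.005 0.007] shift [-0.1339 -0.1826 -0.0028]
```

```bash
python3 hring.py mid_center; python3 - <<'E'
from h import *
f=grab('scene'); r=find(f,'mid_center'); 
if r: P=cloud(f,r[1]); print(r[0],r[2],np.round(P.mean(0),3),np.round(np.percentile(P,[5,95],0),3))
E
```

```text
t 30.35 pos [ 0.5513 -0.0048  0.3664] x [0.091 0.996 0.   ] z [ 0.005 -0.    -1.   ] F [-0.1  1.  -0.4] w 0.998 gf 0.0
(0.66, [250.4, 181.3, 52.5, 50.3], array([ 0.54999635, -0.00347244]), np.float64(0.09244656157500067), array([-0.00163582, -0.00752021]), 590)
off tool [ 0.0012 -0.0029  0.2739] tilt [-0.002 -0.008] shift [-0.0002 -0.0001 -0.    ]
0.73 [373.5, 241.2, 38.4, 33.5] [0.602 0.197 0.02 ] [[0.58  0.164 0.005]
 [0.624 0.234 0.048]]
```

Emit:
servo_tool(
  series=[
    [0.0854,-0.034,-0.0025,0,0],
    [0.0854,-0.036,-0.003,0,0],
    [0.0854,-0.036,-0.003,0.02,0],
    [0.0854,-0.036,-0.003,0.03,0],
    [0.0854,-0.036,-0.003,0.03,0],
  ],
)

```text
time_s: 30.97
tool_pos: [0.5206, -0.174, 0.2893]
tcp_rot: [-2.32, -2.118, 0.0]
ft_force: [-1.0, -0.7, 0.1]
grip_width: 1.001
grip_force: 0.0
```

Emit:
servo_tool(
  series=[
    [0.0854,0,0,0.02,0],
    [0.0854,0,0,0.02,0],
    [0.0854,0,0,0.02,0],
    [0.0854,0,0,0,0],
    [0.0854,0,0,0,0],
  ],
)

```text
time_s: 31.38
tool_pos: [0.5199, -0.1722, 0.2283]
tcp_rot: [-2.316, -2.114, 0.004]
ft_force: [-0.2, 0.3, -0.3]
grip_width: 1.001
grip_force: 0.0
```

```bash
python3 ring.py thin_center .012
```

```text
t 31.38 pos [ 0.5199 -0.1722  0.2283] x [0.091 0.996 0.002] z [-0.006  0.002 -1.   ] F [-0.2  0.3 -0.3] w 1.001 gf 0.0
(0.77, [258.3, 209.8, 55.3, 62.0], array([ 0.52199539, -0.17688949]), np.float64(0.012322369741488284), array([ 0.00037407, -0.00195985]), 1040)
shift to centre-height [-0.0049  0.0039  0.0675]
```

Emit:
servo_tool(
  series=[
    [0.0854,-0.0045,0.0015,0.015,0],
    [0.0854,0,0,0.02,0],
    [0.0854,0,0,0.016,0],
    [0.0854,0,0,0,0],
    [0.0854,0,0,0,0],
  ],
)

```text
time_s: 31.9
tool_pos: [0.5226, -0.1772, 0.1803]
tcp_rot: [2.32, 2.119, 0.0]
ft_force: [0.1, -0.0, -0.0]
grip_width: 1.0
grip_force: 0.0
```

Emit:
servo_tool(
  series=[
    [0.06,0,0,0,0],
    [0.045,0,0,0,0],
    [0.03,0,0,0,0],
    [0.03,0,0,0,0],
    [0.03,0,0,0,0],
  ],
)

```text
time_s: 32.32
tool_pos: [0.5231, -0.1776, 0.1814]
tcp_rot: [2.319, 2.117, 0.001]
ft_force: [-1.6, 0.1, 6.9]
grip_width: 0.423
grip_force: 59.2
```

Emit:
servo_tool(
  series=[
    [0.03,0,0,0,0],
    [0.03,0,0,-0.03,0],
    [0.03,0,0,-0.04,0],
    [0.03,0,0,-0.04,0],
    [0.03,0,0,-0.04,0],
  ],
)

```text
time_s: 32.73
tool_pos: [0.5219, -0.1771, 0.3313]
tcp_rot: [-2.32, -2.118, 0.0]
ft_force: [0.6, 0.1, -0.6]
grip_width: 0.422
grip_force: 59.9
```

```bash
python3 hring.py thin_center
```

```text
t 32.73 pos [ 0.5219 -0.1771  0.3313] x [0.091 0.996 0.   ] z [-0.001  0.    -1.   ] F [ 0.6  0.1 -0.6] w 0.422 gf 59.9
(0.82, [244.3, 228.1, 68.7, 75.3], array([ 0.5211444 , -0.17625407]), np.float64(0.1620322429540263), array([-0.00475693,  0.00224605]), 1665)
off tool [ 0.0008 -0.0007  0.1692] tilt [-0.005  0.002] shift [0.1745 0.013  0.    ]
```

Emit:
servo_tool(
  series=[
    [0.03,0.025,0.002,0,0],
    [0.03,0.03,0.0022,0,0],
    [0.03,0.03,0.0022,0,0],
    [0.03,0.03,0.0022,0,0],
    [0.03,0.03,0.0022,0,0],
  ],
)

```text
time_s: 33.25
tool_pos: [0.546, -0.0327, 0.3294]
tcp_rot: [-2.321, -2.117, 0.0]
ft_force: [1.3, -0.5, -0.9]
grip_width: 0.42
grip_force: 59.9
```

Emit:
servo_tool(
  series=[
    [0.03,0.0295,0.0022,0,0],
    [0.03,0,0,0.01,0],
    [0.03,0,0,0.01,0],
    [0.03,0,0,0,0],
    [0.03,0,0,0,0],
  ],
)

```text
time_s: 33.67
tool_pos: [0.5502, -0.0055, 0.3081]
tcp_rot: [-2.319, -2.116, 0.004]
ft_force: [0.8, -0.6, 1.1]
grip_width: 0.422
grip_force: 59.9
```

```bash
python3 hring.py thin_center
```

```text
t 33.67 pos [ 0.5502 -0.0055  0.3081] x [ 0.092  0.996 -0.   ] z [-0.003 -0.    -1.   ] F [ 0.8 -0.6  1.1] w 0.422 gf 59.9
(0.63, [240.2, 228.8, 73.8, 76.2], array([ 0.54919055, -0.00500138]), np.float64(0.13884861884271993), array([-0.00494421, -0.00068395]), 1875)
off tool [ 0.0005 -0.0005  0.1693] tilt [-0.005 -0.001] shift [ 0.0014  0.0006 -0.    ]
```

Emit:
servo_tool(
  series=[
    [0.03,0.0014,0.0002,0.004,0],
    [0.03,0,0,0.006,0],
    [0.03,0,0,0.004,0],
    [0.03,0,0,0.004,0],
    [0.03,0,0,0.004,0],
  ],
)

```text
time_s: 34.18
tool_pos: [0.5514, -0.0035, 0.2871]
tcp_rot: [-2.32, -2.118, 0.0]
ft_force: [-0.3, -0.5, -0.2]
grip_width: 0.421
grip_force: 59.9
```

Emit:
servo_tool(
  series=[
    [0.03,0,0,0.004,0],
    [0.03,0,0,0.003,0],
    [0.03,0,0,0.002,0],
    [0.03,0,0,0,0],
    [0.03,0,0,0,0],
  ],
)

```text
time_s: 34.6
tool_pos: [0.5515, -0.0033, 0.2786]
tcp_rot: [-2.32, -2.118, 0.0]
ft_force: [-1.2, 0.4, -0.0]
grip_width: 0.422
grip_force: 59.9
```

```bash
python3 hring.py thin_center
```

```text
t 34.6 pos [ 0.5515 -0.0033  0.2786] x [ 0.091  0.996 -0.   ] z [-0. -0. -1.] F [-1.2  0.4 -0. ] w 0.422 gf 59.9
(0.88, [243.2, 223.1, 70.8, 82.1], array([ 0.5510451 , -0.00251508]), np.float64(0.10930638358214448), array([-0.00218592,  0.00125353]), 1844)
off tool [ 0.0008 -0.0005  0.1693] tilt [-0.002  0.001] shift [-0.0013 -0.001   0.    ]
```

Emit:
servo_tool(
  series=[
    [0.03,-0.0012,-0.001,0.002,0],
    [0.03,0,0,0.002,0],
    [0.03,0,0,0.0018,0],
    [0.03,0,0,0,0],
    [0.03,0,0,0,0],
  ],
)

```text
time_s: 35.12
tool_pos: [0.5505, -0.0045, 0.2735]
tcp_rot: [2.32, 2.118, 0.0]
ft_force: [-2.0, 0.6, 4.0]
grip_width: 0.418
grip_force: 60.7
```

```bash
python3 hring.py thin_center
```

```text
t 35.12 pos [ 0.5505 -0.0045  0.2735] x [ 0.091  0.996 -0.   ] z [ 0. -0. -1.] F [-2.   0.6  4. ] w 0.418 gf 60.7
(0.57, [241.4, 225.3, 71.1, 79.1], array([ 0.55010079, -0.00394606]), np.float64(0.10421722457486017), array([-8.71183902e-04, -1.94835132e-05]), 1862)
off tool [ 0.0005 -0.0005  0.1693] tilt [-0.001 -0.   ] shift [ 0.0002 -0.0002 -0.    ]
```

Seated (top at 104.2 mm, contact force felt). Release and retreat.

Emit:
servo_tool(
  series=[
    [0.04,0,0,0,0],
    [0.046,0,0,0,0],
    [0.07,0,0,0,0],
    [0.0854,0,0,0,0],
    [0.0854,0,0,0,0],
  ],
)

```text
time_s: 35.63
tool_pos: [0.5503, -0.0045, 0.2726]
tcp_rot: [-2.32, -2.118, 0.001]
ft_force: [0.5, 0.5, -0.1]
grip_width: 0.931
grip_force: 0.0
```

Emit:
servo_tool(
  series=[
    [0.0854,0,0,0,0],
    [0.0854,0,0,-0.03,0],
    [0.0854,0,0,-0.04,0],
    [0.0854,0,0,-0.035,0],
    [0.0854,0,0,0,0],
  ],
)

```text
time_s: 36.05
tool_pos: [0.5535, -0.0047, 0.3862]
tcp_rot: [2.312, 2.111, 0.016]
ft_force: [1.5, 0.0, 1.2]
grip_width: 1.0
grip_force: 0.0
```

Emit:
servo_tool(
  series=[
    [0.0854,0,0,0,0],
    [0.0854,0,0,0,0],
    [0.0854,0,0,0,0],
    [0.0854,0,0,0,0],
    [0.0854,0,0,0,0],
  ],
)

```text
time_s: 36.47
tool_pos: [0.5498, -0.0044, 0.3761]
tcp_rot: [-2.318, -2.116, 0.004]
ft_force: [-0.2, -0.1, 0.9]
grip_width: 1.0
grip_force: 0.0
```

```bash
python3 hring.py thin_center; python3 -c "
from h import *
f=grab('side'); a=f['frame'][170:250,210:290]; w=grab('wrist')['frame'][130:290,190:350]
cv2.imwrite('pics/end.png',np.hstack([cv2.resize(a,(400,400),interpolation=cv2.INTER_CUBIC),cv2.resize(w,(400,400))]))"
```

```text
t 36.47 pos [ 0.5498 -0.0044  0.3761] x [ 0.091  0.996 -0.   ] z [-0.003  0.    -1.   ] F [-0.2 -0.1  0.9] w 1.0 gf 0.0
(0.95, [257.5, 180.5, 43.6, 52.8], array([ 0.55005869, -0.0038096 ]), np.float64(0.10429891464102804), array([-0.00010835,  0.00125032]), 728)
off tool [0.0006 0.0011 0.2718] tilt [-0.     0.001] shift [ 0.0001 -0.0002  0.    ]
```

View pics/end.png

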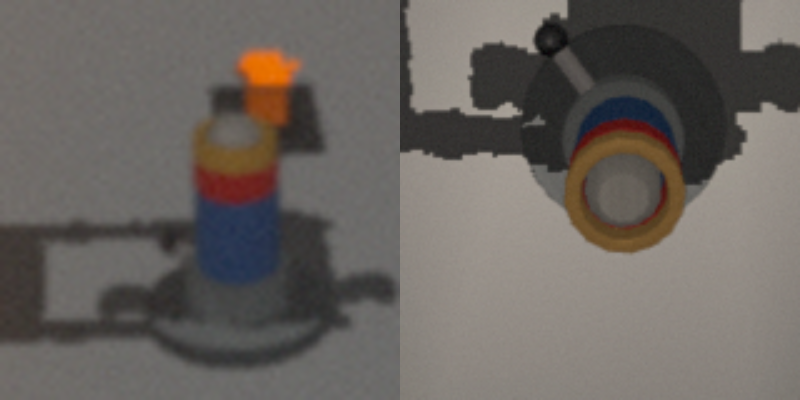

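The stack stands flat on the collar: blue at the bottom (left view 237,240), red above it (237,185), brass on top (237,155), with the gripper clear.

```bash
python3 -c "
from rig import manip
print(manip.sign_off())"
```

```text
the job is handed in; nothing more can be done
None
```

The stack is on the tube (blue sleeve on the collar, red spacer, brass on top), all lying flat and released; I handed the job in after about 36 s, and `sign_off` returned no verdict.

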